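# Dock the specimen dishes in order

### The arm

A 6-joint arm with a two-finger parallel gripper is mounted at the origin on the work surface. World frame = base frame: x ahead of the robot, y to its left, z up, the work surface at z = 0. Lengths are in m, angles in degrees, forces in N, time in s.
With the tool pointing down it reaches from about 0.35 to 0.875 m from the base axis. Payload 4.2 kg.
Tool frame: the origin (TCP) lies on the mounting face of the last link; the fingertips stand 182 mm ahead of it and the grasp point (between the pads) lies 164 mm ahead of it (r.tcp_to_grasp is the distance from the TCP to the grasp point, in m); z points along the fingers, y is the line along which they close (so a half turn about z gives the same grasp; the last joint's range is limited). The gripper opens to 87 mm and grips with 3 to 60 N. Pads are 19 mm wide; open, the fingers measure 117 mm over their backs; the gripper's body (75 mm by 190 mm) begins 51 mm behind the grasp point.
Start: joints at [83.915, 22.042, 0.453, 0, -68.411, -14.817], TCP at [0.223, 0.584, 0.405] pointing down, gripper open.
Joint ranges: [-179.83, 179.83], [-69.29, 118.12], [-61.27, 80.66], [-181.25, 117.63], [-171.15, -9.14], [-177.46, 177.46]. Speed limits (degrees/s): [159.86, 159.86, 180, 180, 180, 180].

### API

Orientations are given as a 3x3 rotation matrix whose columns are the frame's x, y, z axes.
In Python, from station import sense, eyes, r gives the robot as it stands.
- The arm moves only by the tool jog_arm, never from a script. Its argument "increments" is a list of rows, each a list of 4 numbers: the shift along the tool's x, y, z normalised to -1 to 1, where 1 is 0.02 m, then the turn about the tool's z normalised to -1 to 1, where 1 is 0.08 rad. A call has 1 to 10 rows; each row shifts and turns the commanded pose from where the row before left it, along the tool's axes as they then stand; what a row does not reach is not made up. A row lasts 1/10 s, in which the tool goes at most 50 mm and 8.59 degrees, less where a joint would pass 70% of its speed; a pose out of reach is approached as far as the arm can. A call with a number of a shift or a turn outside -1 to 1 is refused whole. A call with a gripper value outside its range is refused whole. "grip" is the finger opening in mm, from 0 to 87, set as the call begins (left out, the last holds). The fingers move at their own pace and stop on an object; the grip force is fixed at half the most. Time passes only in rows, so rows that do not move let the fingers close. It gives the time, the measured TCP pose, the force, the opening and the grip force at its end, in the units of the state.
- sense(): the state, without advancing time (a new reading comes with each control period).
- eyes.capture(name): name is "side" or "top"; returns the picture (480x640x3 uint8, blue, green, red); there is no depth.
- eyes.get_calibration(name): a dict with "camera_matrix" (3x3 intrinsics, pixels), "R" (3x3) and "t" (3): a world point X has camera coordinates R X + t. Camera axes: x right, y down, z forward; pixel columns grow to the right and rows downward; lengths in m; the calibration is good to about 2 mm. A picture is of the moment at which its call begins. get_calibration takes no time and is no camera call.
- r.finish_job(): hands the job in; it is judged then, once.
Trained networks look in the newest picture that a camera, given by its name, has taken for a name from the list of things; names that differ only in an ending like _2 or _b are one class to them, and where a whole thing is asked for, a point or a joint stands for the part that bears it (a point fixed in the world has none). Each returns a list of dicts, best first, with "conf" (0 to 1); they miss things now and then, are a little off and sometimes report something else, mostly with a low value. They report only what shows in the picture. A call takes as long as a camera call. They do not tell look-alikes from the thing itself.
- eyes.spot_in(camera, name): "centre" ([x, y, z] in m, in world coordinates, good to about 4 mm: the middle of the surface that is visible of it).
- eyes.outline_of(camera, name): "mask" (480x640 bool, what is visible of it).
The state is a dict: "time_s": time; "joints": joint angles; "joint_velocities": joint speeds; "effort": joint torques, N m; "tcp_pos": TCP position; "ee_rot": TCP orientation; "wrist_force": force on the tool from outside, world axes, zero at the start; "moment": the same for the moment, N m; "gripper_width": opening from 0.0 (shut) to 1.0 (fully open); "gripper_force": force on a finger pad.
Only numpy, scipy, OpenCV 4.12 (cv2) and the standard library are available. Lean on these libraries where they do the work, as an engineer would, in place of code of your own. Each camera call takes 0.05 s, during which the arm holds its last target. There are 200 camera calls.

### The job

Slide the three lidded specimen dishes along the bench into the docks bearing the same number of dots, in counting order: the one-dot (pink) dish first, then the two-dot (yellow), then the three-dot (blue). Push each one fully home, so that the dock's sprung orange clip snaps shut behind its edge. Keep the dishes flat on the bench all the time, and leave the jar and the other things lying about where they are.

Things in the scene. Friction and masses are not known exactly. Their poses are not given: they have to be found in the camera images.
- dish1: lidded round specimen dish with a pink lid that carries one dot (black) in the middle; a plain flat cylinder 90 mm in diameter and 18 mm high, about 100 g, too wide to grasp from above; loose, lying flat on the bench. Origin: centre of its underside; z up.
- dish2: lidded round specimen dish with a yellow lid that carries two dots (black) in the middle; a plain flat cylinder 90 mm in diameter and 18 mm high, about 100 g, too wide to grasp from above; loose, lying flat on the bench. Origin: centre of its underside; z up.
- dish3: lidded round specimen dish with a blue lid that carries three dots (black) in the middle; a plain flat cylinder 90 mm in diameter and 18 mm high, about 100 g, too wide to grasp from above; loose, lying flat on the bench. Origin: centre of its underside; z up.
- dock1: fixed white dock, one dot (white, on the black 50 x 36 x 14 mm block behind it). Half-round wall 12 mm high, inner radius 46 mm, on the bare bench, open in front. Origin: seat centre at bench level, where a home dish's centre is. x: level, the way in; z up. Wall starts at x -12 mm; on the -y side it flares to y -57 at x -45. Docks stand side by side, 115 mm apart, in any order.
- clip1 (a joint): sprung orange clip of the one dot dock, on an upright pivot at (20, 56) mm in the dock's frame; its round nose (8 mm wide, 2 to 18 mm high) rests at (-32, 38) mm, just in front of a home dish's edge. 0 rad: shut; grows as an entering dish pushes the nose outwards (about 0.2 rad, 1 to 3 N); it then snaps back behind the dish.
- dock2: fixed white dock, two dots (white, on the black 50 x 36 x 14 mm block behind it). Half-round wall 12 mm high, inner radius 46 mm, on the bare bench, open in front. Origin: seat centre at bench level, where a home dish's centre is. x: level, the way in; z up. Wall starts at x -12 mm; on the -y side it flares to y -57 at x -45. Docks stand side by side, 115 mm apart, in any order.
- clip2 (a joint): sprung orange clip of the two dots dock, on an upright pivot at (20, 56) mm in the dock's frame; its round nose (8 mm wide, 2 to 18 mm high) rests at (-32, 38) mm, just in front of a home dish's edge. 0 rad: shut; grows as an entering dish pushes the nose outwards (about 0.2 rad, 1 to 3 N); it then snaps back behind the dish.
- dock3: fixed white dock, three dots (white, on the black 50 x 36 x 14 mm block behind it). Half-round wall 12 mm high, inner radius 46 mm, on the bare bench, open in front. Origin: seat centre at bench level, where a home dish's centre is. x: level, the way in; z up. Wall starts at x -12 mm; on the -y side it flares to y -57 at x -45. Docks stand side by side, 115 mm apart, in any order.
- clip3 (a joint): sprung orange clip of the three dots dock, on an upright pivot at (20, 56) mm in the dock's frame; its round nose (8 mm wide, 2 to 18 mm high) rests at (-32, 38) mm, just in front of a home dish's edge. 0 rad: shut; grows as an entering dish pushes the nose outwards (about 0.2 rad, 1 to 3 N); it then snaps back behind the dish.
- jar: bystander: amber glass jar with a black lid, 48 mm across, 58 mm high, standing on the bench between the dishes and the docks. Origin: centre of its underside.
- pot: bystander: small white specimen pot with a red lid, 44 mm across, 55 mm high. Origin: centre of its underside.
- cassettes: bystander: stack of three pink tissue cassettes, 40 x 28 x 24 mm. Origin: centre of its underside.
- forceps: bystander: steel forceps lying flat, 130 mm long in x, 20 mm wide, 8 mm high. Origin: under its middle, at bench level.
- slidebox: bystander: blue slide box, 85 x 100 x 32 mm. Origin: centre of its underside.
- brush: bystander: small brush lying along its x axis, 120 mm long. Origin at bench level.
Things that resemble listed ones, but are neither listed nor needed, are in the scene too. Of the things that look like the dish3, take the one that is farthest to the robot's left at the start.

How it is judged:
By the outcome, as a careful person would: the job done as asked, in the order asked, and still so for the second after the job is handed in, with the robot touching nothing.
It also fails if it takes over 72 s, if anything falls off the work surface, if the arm or the gripper's body presses on something with over 40 N, if the wrist force passes 120 N, or if a joint passes its speed limit or range.

## Working session

There is one attempt and no reset: what is moved stays moved. The work goes in short steps, Python scripts to look and compute and a tool call to move; the robot and the scene stay as the last step left them, time stands still between calls to the robot, and variables do not carry over. Pictures are saved under pics/ and viewed, at most 12 in all, crops included, and the job is handed in when it is done.

Besides the shell and the picture viewer there is one more tool, called as a command line: name --pt "numbers of a row" for each row, then --argument value for the rest. jog_arm: Moves the arm, as the interface text tells. Its arguments: {"type":"object","properties":{"increments":{"type":"array"},"grip":{"type":"number"}},"required":["increments"]}

```bash
mkdir -p pics; ls
python3 - <<'E'
from station import sense, eyes, r
import cv2
for c in("top","side"): cv2.imwrite(f"pics/{c}0.png",eyes.capture(c))
for n in "dish1 dish2 dish3 dock1 dock2 dock3 clip1 clip2 clip3 jar pot cassettes forceps slidebox brush".split():
    print(n,[(d["centre"],round(d["conf"],2)) for d in eyes.spot_in("top",n)])
s=sense();print(s["time_s"],s["tcp_pos"],s["ee_rot"])
E
```

```text
pics
dish1 [([0.4397, -0.223, 0.0154], 0.88), ([0.7524, -0.3196, 0.0214], 0.83), ([0.5683, -0.2181, 0.0176], 0.71), ([0.3298, -0.4572, 0.0184], 0.7), ([0.2705, -0.3137, 0.0162], 0.68), ([0.6801, -0.1823, 0.0217], 0.63)]
dish2 [([0.4397, -0.223, 0.0154], 0.88), ([0.7524, -0.3196, 0.0214], 0.83), ([0.5683, -0.2181, 0.0176], 0.71), ([0.3298, -0.4572, 0.0184], 0.7), ([0.2705, -0.3137, 0.0162], 0.68), ([0.6801, -0.1823, 0.0217], 0.63)]
dish3 [([0.4397, -0.223, 0.0154], 0.88), ([0.7524, -0.3196, 0.0214], 0.83), ([0.5683, -0.2181, 0.0176], 0.71), ([0.3298, -0.4572, 0.0184], 0.7), ([0.2705, -0.3137, 0.0162], 0.68), ([0.6801, -0.1823, 0.0217], 0.63)]
dock1 [([0.6727, 0.2393, 0.0167], 0.98), ([0.5568, 0.2437, 0.0127], 0.64), ([0.4372, 0.2513, 0.0113], 0.61)]
dock2 [([0.6727, 0.2393, 0.0167], 0.98), ([0.5568, 0.2437, 0.0127], 0.64), ([0.4372, 0.2513, 0.0113], 0.61)]
dock3 [([0.6727, 0.2393, 0.0167], 0.98), ([0.5568, 0.2437, 0.0127], 0.64), ([0.4372, 0.2513, 0.0113], 0.61)]
clip1 [([0.6141, 0.1806, 0.015], 0.57), ([0.4995, 0.1883, 0.0202], 0.42), ([0.7536, -0.0033, 0.0588], 0.22)]
clip2 [([0.6141, 0.1806, 0.015], 0.57), ([0.4995, 0.1883, 0.0202], 0.42), ([0.7536, -0.0033, 0.0588], 0.22)]
clip3 [([0.6141, 0.1806, 0.015], 0.57), ([0.4995, 0.1883, 0.0202], 0.42), ([0.7536, -0.0033, 0.0588], 0.22)]
jar [([0.5344, -0.0291, 0.0542], 0.87)]
pot [([0.7547, -0.0059, 0.0596], 0.87)]
cassettes [([0.7668, -0.1247, 0.02], 0.64), ([0.4416, -0.2187, 0.0168], 0.18)]
forceps [([0.6347, -0.4024, 0.0046], 0.63)]
slidebox [([0.4815, -0.4339, 0.0323], 0.86)]
brush [([0.7629, 0.153, 0.0226], 0.58), ([0.5565, 0.2451, 0.0146], 0.51)]
0.85 [0.22294975 0.58383493 0.4047842 ] [[ 9.34181153e-01 -3.56799066e-01 -5.50046428e-06]
 [-3.56799065e-01 -9.34181153e-01  2.35499374e-05]
 [-1.35410257e-05 -2.00373472e-05 -1.00000000e+00]]
```

View pics/top0.png

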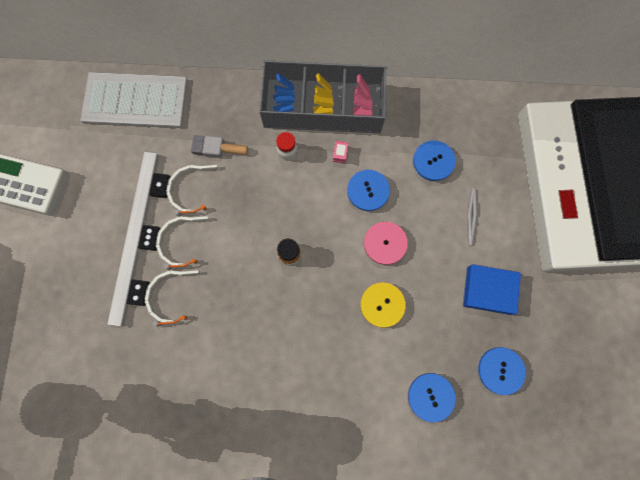

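View pics/side0.png

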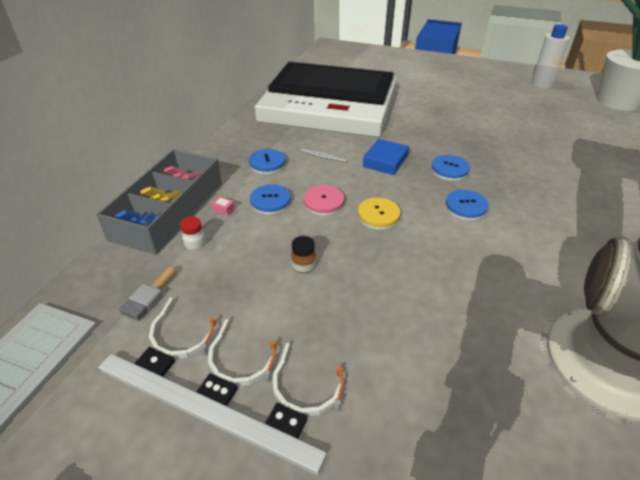

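The top view shows the one-dot dock at (158,185), three-dot at (148,237) and two-dot at (137,292), all opening right (-y). Pink is at (386,243) and yellow at (383,305). The leftmost blue dish is at (368,190), so that one is dish3, and the jar is at (288,250). Next I'll measure these precisely.

```bash
cat > h.py <<'E'
import numpy as np, cv2
from scipy.optimize import least_squares
from station import sense, eyes, r
def unproj(px,z,cam="top"):
    c=eyes.get_calibration(cam);K,R,t=map(np.array,(c["camera_matrix"],c["R"],c["t"]))
    px=np.atleast_2d(px).astype(float)
    d=np.c_[px,np.ones(len(px))]@np.linalg.inv(K).T@R
    o=-R.T@t
    return (o+d*((z-o[2])/d[:,2])[:,None])[:,:2]
def circ(P,rad=None):
    f=lambda q:np.hypot(*(P-q[:2]).T)-(rad or q[2])
    s=least_squares(f,[*P.mean(0),.047],loss="soft_l1",f_scale=.002);return s.x,np.sqrt(np.mean(s.fun**2))
HUE=dict(dish1=(165,179),dish2=(20,35),dish3=(100,125))
def dishes(im,near=dict(dish1=(.568,-.218),dish2=(.44,-.223),dish3=(.68,-.182)),tol=.03,rmin=.038):
    hsv=cv2.cvtColor(im,cv2.COLOR_BGR2HSV);out={}
    for n,(a,b) in HUE.items():
        m=cv2.inRange(hsv,(a,90,60),(b,255,255))
        for c in cv2.findContours(m,cv2.RETR_EXTERNAL,cv2.CHAIN_APPROX_NONE)[0]:
            if cv2.contourArea(c)<500: continue
            q,e=circ(unproj(cv2.convexHull(c)[:,0],.018))
            out.setdefault(n,[]).append(np.round([*q,e],4))
    return out
E
python3 - <<'E'
from h import *
im=cv2.imread("pics/top0.png")
print(dishes(im))
hsv=cv2.cvtColor(im,cv2.COLOR_BGR2HSV)
m=cv2.inRange(hsv,(0,0,165),(179,60,255))
ys,xs=np.nonzero(m);W=unproj(np.c_[xs,ys],.012)
# normal from three dock line guesses
S=np.array([(.6727,.235),(.5568,.235),(.4372,.24)])
C=[]
for s in S:
    c=s.copy()
    for _ in range(5):
        d=W-c;rr=np.hypot(*d.T);k=(rr<.058)&(rr>.036)&(d[:,1]>-.008)
        q,e=circ(W[k]);c=q[:2]
    print(c,q[2],e,k.sum());C.append(c)
C=np.array(C);v=C[0]-C[2];print(np.hypot(*v)/2,np.degrees(np.arctan2(v[1],v[0])),C.mean(0))
o=cv2.inRange(hsv,(3,140,100),(16,255,255));o[:, :145]=0;o[:,220:]=0
n,l,st,ce=cv2.connectedComponentsWithStats(o)
print([(s[4],unproj(c,.012)[0].round(4)) for s,c in zip(st[1:],ce[1:]) if s[4]>10])
cv2.imwrite("pics/crop0.png",cv2.resize(im[140:340,100:300],(600,600),interpolation=cv2.INTER_CUBIC))
E
```

```text
{'dish1': [array([ 5.686e-01, -2.250e-01,  4.490e-02,  3.000e-04]), array([ 0.8943, -0.125 ,  0.062 ,  0.015 ])], 'dish2': [array([ 4.422e-01, -2.216e-01,  4.540e-02,  3.000e-04]), array([ 0.9005, -0.066 ,  0.0439,  0.0139])], 'dish3': [array([ 0.2701, -0.3188,  0.0449,  0.0004]), array([ 0.3257, -0.4552,  0.0453,  0.0006]), array([ 0.4808, -0.44  ,  0.0639,  0.0055]), array([ 6.809e-01, -1.863e-01,  4.510e-02,  4.000e-04]), array([ 7.544e-01, -3.253e-01,  4.550e-02,  6.000e-04]), array([0.8963, 0.0181, 0.0433, 0.0097])]}
[0.66805138 0.18760509] 0.04943669254405526 0.0019890907848873728 214
[0.55332488 0.19605005] 0.049100428282385554 0.0019863005438693956 246
[0.43865822 0.20385473] 0.04925152807205463 0.0019146001347910163 261
0.11498399188175744 -4.051922627443884 [0.55334483 0.19583662]
[(np.int32(60), array([0.621 , 0.1774])), (np.int32(59), array([0.506 , 0.1842])), (np.int32(60), array([0.3908, 0.1931]))]
```

View pics/crop0.png

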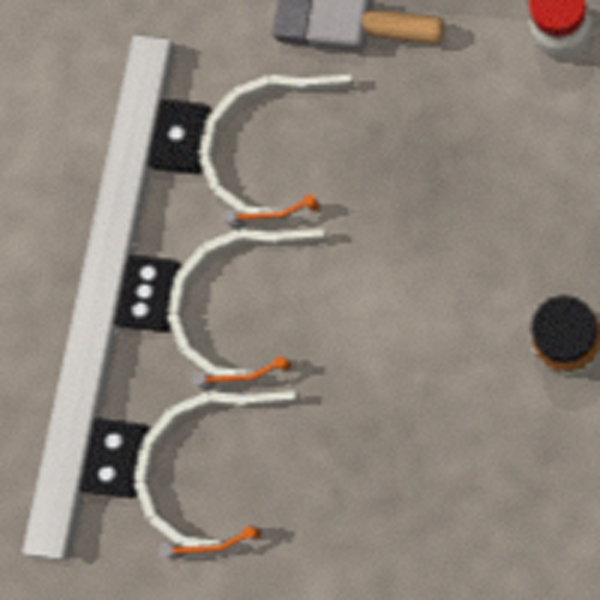

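Run:
```python
from h import *
for s,k in (((.66805,.1876),(0,0)),((.55332,.19605),(-10,51.)),((.43866,.20385),(-20,0))):pass
f=lambda x,y:(100+x/3,140+y/3)
for n,s,pts in (("d1",(.66805,.1876),[(313,203),(350,78)]),("d3",(.55332,.19605),[(281,364),(322,233)]),("d2",(.43866,.20385),[(251,533),(294,395)])):
    for p,z,ref in zip(pts,(.018,.012),((-.032,.038),(-.045,-.057))):
        d=unproj(f(*p),z)[0]-s
        print(n,d.round(4),np.degrees(np.arctan2(d[1],d[0])-np.arctan2(ref[1],ref[0]))%360, np.hypot(*d),np.hypot(*ref))
```

```text
d1 [-0.0436 -0.0338] 87.72525601222429 0.05516296534453253 0.049678969393496884
d1 [ 0.0518 -0.049 ] 84.9150118944898 0.07130616671433036 0.07262231062146123
d3 [-0.0428 -0.0322] 86.88054784322668 0.05358007162290568 0.049678969393496884
d3 [ 0.0515 -0.049 ] 84.73756212805137 0.0711244111893345 0.07262231062146123
d2 [-0.0416 -0.0324] 87.77609209247686 0.05273227879190979 0.049678969393496884
d2 [ 0.052  -0.0493] 84.80600635521232 0.07164268546155671 0.07262231062146123
```

jog_arm --pt "0 0 1 1" --pt "0 0 1 1" --pt "0 0 1 1" --pt "0 0 1 1" --pt "0 0 1 1" --pt "0 0 0 1" --pt "0 0 0 1" --pt "0 0 0 1" --grip 44

```text
time_s: 1.65
tcp_pos: [0.223, 0.5839, 0.3045]
ee_rot: [[0.534, -0.846, 0.0], [-0.846, -0.534, -0.0], [0.0, 0.0, -1.0]]
wrist_force: [-0.2, 0.2, 0.4]
gripper_width: 0.514
gripper_force: 0.0
```

jog_arm --pt "0 0 0 1" --pt "0 0 0 1" --pt "0 0 0 1" --pt "0 0 0 1" --pt "0 0 0 1" --pt "0 0 0 1" --pt "0 0 0 1" --pt "0 0 0 0.95"

```text
time_s: 2.45
tcp_pos: [0.2229, 0.5839, 0.3048]
ee_rot: [[-0.073, -0.997, 0.0], [-0.997, 0.073, 0.0], [-0.0, -0.0, -1.0]]
wrist_force: [-0.1, -0.4, 0.5]
gripper_width: 0.503
gripper_force: 0.0
```

jog_arm --pt "1 -1 0 0" --pt "1 -1 0 0" --pt "1 -1 0 0" --pt "1 -1 0 0" --pt "1 -1 0 0" --pt "1 -1 0 0" --pt "1 -1 0 0" --pt "1 -1 0 0" --pt "1 -1 0 0" --pt "1 -1 0 0"

```text
time_s: 3.45
tcp_pos: [0.4092, 0.3695, 0.305]
ee_rot: [[-0.07, -0.998, 0.0], [-0.998, 0.07, 0.0], [-0.0, -0.0, -1.0]]
wrist_force: [0.4, 0.8, 0.4]
gripper_width: 0.501
gripper_force: 0.0
```

jog_arm --pt "1 -1 0 0" --pt "1 -1 0 0" --pt "1 -1 0 0" --pt "1 -1 0 0" --pt "1 -1 0 0" --pt "1 -1 0 0" --pt "1 -1 0 0" --pt "1 -1 0 0" --pt "1 -1 0 0" --pt "1 -1 0 0"

```text
time_s: 4.45
tcp_pos: [0.5947, 0.1559, 0.3049]
ee_rot: [[-0.07, -0.998, 0.0], [-0.998, 0.07, 0.0], [-0.0, -0.0, -1.0]]
wrist_force: [0.2, 0.4, 0.4]
gripper_width: 0.507
gripper_force: 0.0
```

jog_arm --pt "1 0 0 0" --pt "1 0 0 0" --pt "1 0 0 0" --pt "1 0 0 0" --pt "1 0 0 0" --pt "1 0 0 0" --pt "1 0 0 0" --pt "1 0 0 0" --pt "1 0 0 0" --pt "1 0 0 0"

```text
time_s: 5.45
tcp_pos: [0.5788, -0.0435, 0.305]
ee_rot: [[-0.069, -0.998, -0.0], [-0.998, 0.069, 0.0], [-0.0, 0.0, -1.0]]
wrist_force: [-0.4, -0.3, 0.5]
gripper_width: 0.504
gripper_force: 0.0
```

jog_arm --pt "1 0 0 0" --pt "1 0 0 0" --pt "1 0 0 0" --pt "1 0 0 0" --pt "1 0 0 0" --pt "1 0 0 0" --pt "1 0 0 0" --pt "1 0 0 0" --pt "1 0 0 0" --pt "1 0 0 0"

```text
time_s: 6.45
tcp_pos: [0.5649, -0.2427, 0.305]
ee_rot: [[-0.069, -0.998, -0.0], [-0.998, 0.069, 0.0], [-0.0, 0.0, -1.0]]
wrist_force: [-0.1, -0.3, -0.0]
gripper_width: 0.509
gripper_force: 0.0
```

jog_arm --pt "1 0 0 0" --pt "1 0 0 0" --pt "0.8 0 0 0"

```text
time_s: 6.75
tcp_pos: [0.5611, -0.2988, 0.305]
ee_rot: [[-0.07, -0.998, -0.0], [-0.998, 0.07, 0.0], [-0.0, 0.0, -1.0]]
wrist_force: [-0.2, -0.2, 0.6]
gripper_width: 0.504
gripper_force: 0.0
```

jog_arm --pt "0 -0.12 1 0" --pt "0 0 1 0" --pt "0 0 1 0" --pt "0 0 1 0" --pt "0 0 1 0" --pt "0 0 0.6 0" --pt "0 0 0.25 0" --pt "0 0 0 0"

```text
time_s: 7.55
tcp_pos: [0.5643, -0.2982, 0.1875]
ee_rot: [[-0.07, -0.998, -0.001], [-0.998, 0.07, 0.0], [-0.0, 0.001, -1.0]]
wrist_force: [-1.1, -0.3, 0.5]
gripper_width: 0.503
gripper_force: 0.0
```

jog_arm --pt "-0.4 0 0 0" --pt "-0.4 0 0 0" --pt "-0.3 0 0 0" --pt "-0.4 -0.03 0 0" --pt "-0.5 -0.05 0 0" --pt "-0.5 -0.05 0 0" --pt "-0.5 -0.05 0 0" --pt "-0.4 -0.04 0 0" --pt "-0.3 0 0 0" --pt "0 0 0 0"

```text
time_s: 8.55
tcp_pos: [0.5741, -0.2237, 0.1876]
ee_rot: [[-0.069, -0.998, -0.0], [-0.998, 0.069, 0.0], [-0.0, 0.0, -1.0]]
wrist_force: [-0.2, 0.0, -0.8]
gripper_width: 0.504
gripper_force: 0.0
```

Run:
```python
from h import *
im=eyes.capture("top");cv2.imwrite("pics/t1.png",im)
print(dishes(im)); s=sense();print(s["tcp_pos"],s["wrist_force"])
```

```text
{'dish1': [array([ 0.5765, -0.1754,  0.0444,  0.0042]), array([ 0.8938, -0.1557,  0.0412,  0.0129])], 'dish2': [array([ 4.423e-01, -2.216e-01,  4.530e-02,  4.000e-04]), array([ 0.8983, -0.0619,  0.0461,  0.0136])], 'dish3': [array([ 0.2701, -0.3187,  0.0449,  0.0004]), array([ 0.3256, -0.4552,  0.0453,  0.0005]), array([ 0.4819, -0.4404,  0.0639,  0.006 ]), array([0.8956, 0.0193, 0.0426, 0.0097])]}
[ 0.57404783 -0.22411233  0.18755148] [-0.04724466  0.26724958  0.88471386]
```

View pics/t1.png

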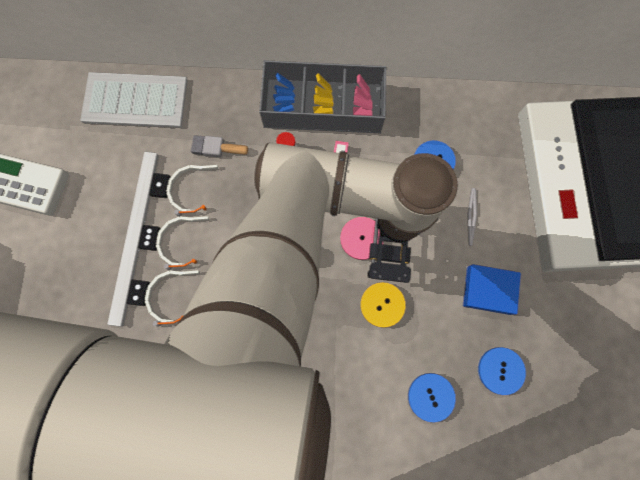

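The cradle works: the pink dish at (360,239) moved with the fingers and stayed centred. Continuing.

jog_arm --pt "-0.4 -0.05 0 0" --pt "-0.6 -0.07 0 0" --pt "-0.6 -0.07 0 0" --pt "-0.65 -0.08 0 0" --pt "-0.6 -0.23 0 0" --pt "-0.6 -0.23 0 0" --pt "-0.6 -0.23 0 0" --pt "-0.6 -0.23 0 0" --pt "-0.6 -0.23 0 0" --pt "-0.6 -0.23 0 0"

```text
time_s: 9.6
tcp_pos: [0.6156, -0.1093, 0.1877]
ee_rot: [[-0.07, -0.998, -0.0], [-0.998, 0.07, -0.0], [0.0, 0.0, -1.0]]
wrist_force: [0.6, -1.5, -0.0]
gripper_width: 0.506
gripper_force: 0.3
```

jog_arm --pt "-0.6 -0.23 0 0" --pt "-0.6 -0.23 0 0" --pt "-0.6 -0.23 0 0" --pt "-0.6 -0.23 0 0" --pt "-0.6 -0.23 0 0" --pt "-0.5 -0.2 0 0" --pt "-0.4 -0.15 0 0" --pt "0 0 0 0"

```text
time_s: 10.4
tcp_pos: [0.6511, -0.0334, 0.1878]
ee_rot: [[-0.069, -0.998, 0.001], [-0.998, 0.069, 0.0], [-0.0, -0.001, -1.0]]
wrist_force: [0.1, -0.1, 0.7]
gripper_width: 0.504
gripper_force: 0.0
```

Run:
```python
from h import *
im=eyes.capture("top");sd=eyes.capture("side")
print(dishes(im)["dish1"]); s=sense();print(s["tcp_pos"],s["wrist_force"])
cv2.imwrite("pics/t2.png",np.hstack([cv2.resize(im[80:380,80:480],(400,300)),cv2.resize(sd[100:480,60:460],(400,300))]))
```

```text
[array([0.6536, 0.0173, 0.0422, 0.0046]), array([ 0.898 , -0.1299,  0.0563,  0.0145])]
[ 0.65053948 -0.03443157  0.18772549] [-0.98040194 -0.55151589 -0.13555053]
```

View pics/t2.png

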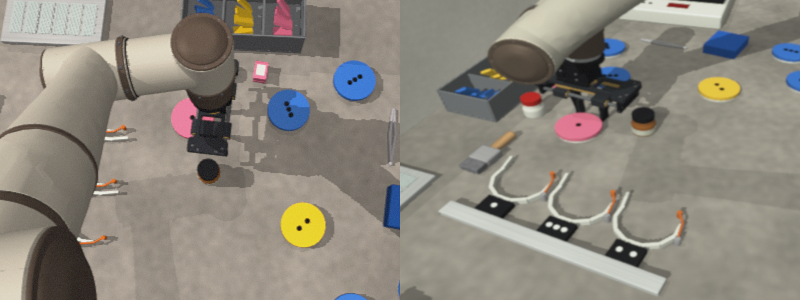

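jog_arm --pt "-0.5 0 0 0" --pt "-0.6 0 0 0" --pt "-0.6 0 0 0" --pt "-0.6 0 0 0" --pt "-0.6 0 0 0" --pt "-0.6 0 0 0" --pt "-0.6 0 0 0" --pt "-0.6 0 0 0" --pt "-0.6 0 0 0" --pt "-0.6 0 0 0"

```text
time_s: 11.5
tcp_pos: [0.6598, 0.0819, 0.1884]
ee_rot: [[-0.068, -0.998, 0.001], [-0.998, 0.068, -0.005], [0.005, -0.001, -1.0]]
wrist_force: [4.2, -10.8, 0.6]
gripper_width: 0.505
gripper_force: 5.5
```

jog_arm --pt "-0.4 0 0 0" --pt "-0.4 0 0 0" --pt "-0.4 0 0 0" --pt "-0.4 0 0 0" --pt "-0.3 0 0 0" --pt "-0.3 0 0 0" --pt "-0.2 0 0 0" --pt "-0.2 0 0 0"

```text
time_s: 12.3
tcp_pos: [0.6623, 0.1354, 0.1878]
ee_rot: [[-0.07, -0.998, -0.0], [-0.998, 0.07, -0.0], [0.0, 0.0, -1.0]]
wrist_force: [0.8, -0.2, -0.9]
gripper_width: 0.505
gripper_force: 0.5
```

jog_arm --pt "-0.05 0 0 0" --pt "-0.05 0 0 0" --pt "-0.05 0 0 0" --pt "-0.05 0 0 0"

```text
time_s: 12.7
tcp_pos: [0.6626, 0.1388, 0.1877]
ee_rot: [[-0.07, -0.998, -0.001], [-0.998, 0.07, -0.0], [0.0, 0.001, -1.0]]
wrist_force: [-0.3, -0.6, 0.4]
gripper_width: 0.504
gripper_force: 0.5
```

jog_arm --pt "-0.05 0 0 0" --pt "-0.05 0 0 0"

```text
time_s: 12.9
tcp_pos: [0.6628, 0.1409, 0.1877]
ee_rot: [[-0.07, -0.998, -0.0], [-0.998, 0.07, -0.0], [0.0, 0.0, -1.0]]
wrist_force: [-0.3, -1.7, 1.0]
gripper_width: 0.506
gripper_force: 0.8
```

Run:
```python
from h import *
im=eyes.capture("top");sd=eyes.capture("side")
print([d[:2] for d in dishes(im)["dish1"]]); s=sense();print(s["tcp_pos"],s["wrist_force"])
hsv=cv2.cvtColor(im,cv2.COLOR_BGR2HSV)
cv2.imwrite("pics/t3.png",np.hstack([cv2.resize(im[150:250,120:270],(400,300)),cv2.resize(sd[250:400,120:320],(400,300))]))
```

```text
[array([ 0.8969, -0.1534])]
[0.66278809 0.14096738 0.18769926] [ 0.37037056 -1.83781453  0.83050343]
```

View pics/t3.png

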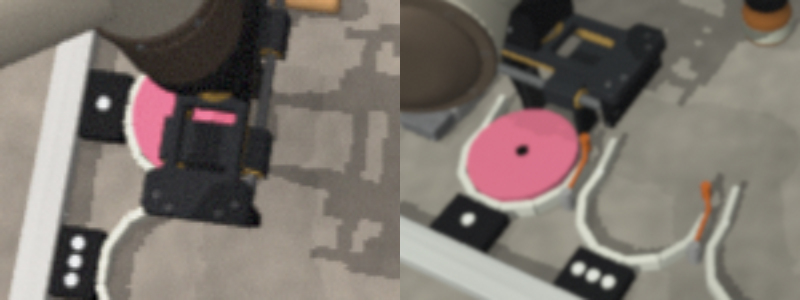

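In the side view the pink dish is almost home, with the clip still bent outwards. Pushing further, watching the force.

jog_arm --pt "-0.05 0 0 0" --pt "-0.05 0 0 0"

```text
time_s: 13.2
tcp_pos: [0.6629, 0.1419, 0.1877]
ee_rot: [[-0.071, -0.998, -0.002], [-0.998, 0.071, -0.002], [0.002, 0.001, -1.0]]
wrist_force: [0.6, -7.4, 1.7]
gripper_width: 0.506
gripper_force: 3.7
```

jog_arm --pt "-0.05 0 0 0" --pt "-0.05 0 0 0"

```text
time_s: 13.4
tcp_pos: [0.6631, 0.1426, 0.1878]
ee_rot: [[-0.071, -0.997, -0.003], [-0.997, 0.071, -0.004], [0.004, 0.003, -1.0]]
wrist_force: [2.8, -12.2, 3.1]
gripper_width: 0.505
gripper_force: 5.9
```

jog_arm --pt "-0.05 0 0 0" --pt "-0.05 0 0 0" --pt "0 0 0 0"

```text
time_s: 13.7
tcp_pos: [0.6633, 0.1431, 0.1878]
ee_rot: [[-0.072, -0.997, -0.004], [-0.997, 0.072, -0.006], [0.006, 0.004, -1.0]]
wrist_force: [2.6, -13.3, 2.4]
gripper_width: 0.506
gripper_force: 7.1
```

jog_arm --pt "0.3 0 0 0" --pt "0.6 0 0 0" --pt "1 0 0 0" --pt "1 0 0 0" --pt "1 0 0 0" --pt "1 0 0 0"

```text
time_s: 14.3
tcp_pos: [0.6561, 0.0473, 0.1878]
ee_rot: [[-0.07, -0.998, -0.0], [-0.998, 0.07, 0.0], [-0.0, 0.0, -1.0]]
wrist_force: [0.5, 0.4, 0.7]
gripper_width: 0.505
gripper_force: 0.0
```

Run:
```python
from h import *
im=eyes.capture("top");sd=eyes.capture("side")
print([d[:2] for d in dishes(im)["dish1"]]); s=sense();print(s["tcp_pos"],s["wrist_force"])
cv2.imwrite("pics/t4.png",np.hstack([cv2.resize(im[150:250,120:270],(400,300)),cv2.resize(sd[250:400,120:320],(400,300))]))
```

```text
[array([0.6656, 0.186 ]), array([ 0.8966, -0.1555])]
[0.65594002 0.04584248 0.18769319] [ 1.14954629 -0.00420309 -0.33890761]
```

View pics/t4.png

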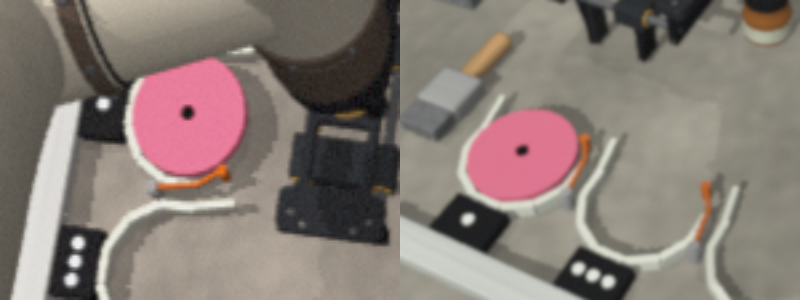

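jog_arm --pt "0 0 -1 0" --pt "0 0 -1 0" --pt "0 0 -1 0" --pt "0 0 -1 0"

```text
time_s: 14.8
tcp_pos: [0.6564, 0.049, 0.2686]
ee_rot: [[-0.07, -0.998, 0.0], [-0.998, 0.07, 0.0], [-0.0, -0.0, -1.0]]
wrist_force: [-0.6, 0.2, 0.5]
gripper_width: 0.506
gripper_force: 0.0
```

jog_arm --pt "1 0.97 0 0" --pt "1 0.97 0 0" --pt "1 0.97 0 0" --pt "1 0.97 0 0" --pt "1 0.97 0 0" --pt "1 0.97 0 0" --pt "1 0.97 0 0" --pt "1 0.97 0 0" --pt "1 0.97 0 0" --pt "1 0.97 0 0"

```text
time_s: 15.8
tcp_pos: [0.448, -0.1374, 0.268]
ee_rot: [[-0.07, -0.998, 0.001], [-0.998, 0.07, 0.0], [-0.0, -0.001, -1.0]]
wrist_force: [-0.1, 0.2, 0.5]
gripper_width: 0.505
gripper_force: 0.0
```

jog_arm --pt "1 0 0 0" --pt "1 0 0 0" --pt "1 0 0 0" --pt "1 0 0 0" --pt "1 0 0 0" --pt "1 0 0 0" --pt "1 0 0 0" --pt "0.5 0 0 0" --pt "0 0 0 0"

```text
time_s: 16.7
tcp_pos: [0.4383, -0.2872, 0.2677]
ee_rot: [[-0.072, -0.997, 0.0], [-0.997, 0.072, -0.0], [0.0, -0.0, -1.0]]
wrist_force: [0.2, 1.2, -0.4]
gripper_width: 0.505
gripper_force: 0.0
```

```bash
cat >> h.py <<'E'
def clips(im):
    hsv=cv2.cvtColor(im,cv2.COLOR_BGR2HSV)
    o=cv2.inRange(hsv,(3,140,100),(16,255,255));o[:, :145]=0;o[:,220:]=0
    n,l,st,ce=cv2.connectedComponentsWithStats(o)
    return [(int(s[4]),unproj(c,.012)[0].round(4)) for s,c in zip(st[1:],ce[1:]) if s[4]>10]
E
python3 - <<'E'
from h import *
im=eyes.capture("top");print(clips(im),dishes(im)); print(sense()["tcp_pos"])
E
```

```text
[(62, array([0.6214, 0.1768])), (60, array([0.5059, 0.1842])), (60, array([0.3908, 0.1931]))] {'dish1': [array([6.662e-01, 1.863e-01, 4.480e-02, 4.000e-04]), array([ 0.8979, -0.1403,  0.052 ,  0.0142])], 'dish2': [array([ 0.4329, -0.2318,  0.0344,  0.0038]), array([ 0.8981, -0.0615,  0.0462,  0.0142])], 'dish3': [array([ 0.2701, -0.3187,  0.0449,  0.0004]), array([ 0.3256, -0.4551,  0.0452,  0.0006]), array([ 6.809e-01, -1.863e-01,  4.510e-02,  4.000e-04]), array([ 7.544e-01, -3.253e-01,  4.540e-02,  6.000e-04]), array([0.8958, 0.0183, 0.043 , 0.0101])]}
[ 0.43821149 -0.28653575  0.26767054]
```

Clip1 is back at its rest position and dish1 is at its seat. Next is the yellow dish.

jog_arm --pt "0 0 1 0" --pt "0 0 1 0" --pt "0 0 1 0" --pt "0 0 1 0" --pt "0 0 0 0" --pt "-0.3 0 0 0" --pt "-0.3 0 0 0" --pt "-0.25 0 0 0" --pt "-0.4 0.05 0 0" --pt "-0.6 0.08 0 0"

```text
time_s: 17.75
tcp_pos: [0.4387, -0.2488, 0.1885]
ee_rot: [[-0.07, -0.998, 0.002], [-0.998, 0.07, -0.001], [0.0, -0.002, -1.0]]
wrist_force: [0.8, -0.8, -0.1]
gripper_width: 0.505
gripper_force: 0.6
```

jog_arm --pt "-0.6 0.09 0 0" --pt "-0.6 0.08 0 0" --pt "-0.6 0.09 0 0" --pt "-0.6 0.08 0 0" --pt "-0.6 0.09 0 0" --pt "-0.6 0.08 0 0" --pt "-0.6 0.09 0 0" --pt "-0.6 0.08 0 0" --pt "-0.6 0.09 0 0" --pt "-0.6 0.08 0 0"

```text
time_s: 18.75
tcp_pos: [0.4297, -0.1273, 0.1877]
ee_rot: [[-0.07, -0.998, -0.0], [-0.998, 0.07, -0.0], [0.0, 0.0, -1.0]]
wrist_force: [-0.5, -0.6, 0.3]
gripper_width: 0.509
gripper_force: 0.6
```

jog_arm --pt "-0.6 0.09 0 0" --pt "-0.6 0.08 0 0" --pt "-0.6 0.09 0 0" --pt "-0.6 0.08 0 0" --pt "-0.6 0.09 0 0" --pt "-0.6 0.08 0 0" --pt "-0.5 0.09 0 0" --pt "-0.4 0.08 0 0" --pt "0 0 0 0"

```text
time_s: 19.65
tcp_pos: [0.4225, -0.0367, 0.1877]
ee_rot: [[-0.069, -0.998, -0.0], [-0.998, 0.069, 0.0], [-0.0, 0.0, -1.0]]
wrist_force: [-0.2, -0.2, 0.8]
gripper_width: 0.507
gripper_force: 0.0
```

Run:
```python
from h import *
im=eyes.capture("top");sd=eyes.capture("side");print(dishes(im).get("dish2")); print(sense()["tcp_pos"])
q=unproj
hsv=cv2.cvtColor(sd,cv2.COLOR_BGR2HSV);m=cv2.inRange(hsv,(20,120,60),(35,255,255))
for c in cv2.findContours(m,cv2.RETR_EXTERNAL,cv2.CHAIN_APPROX_NONE)[0]:
    if cv2.contourArea(c)>300: print("side",circ(unproj(cv2.convexHull(c)[:,0],.018,"side")))
```

```text
[array([ 0.8985, -0.0644,  0.0451,  0.0132])]
[ 0.42251858 -0.03741038  0.18770052]
side (array([0.42302344, 0.01769494, 0.04687432]), np.float64(0.0012822870883875935))
```

jog_arm --pt "-0.4 0.05 0 0" --pt "-0.6 0.05 0 0" --pt "-0.6 0.03 0 0" --pt "-0.6 0 0 0" --pt "-0.6 0 0 0" --pt "-0.6 0 0 0" --pt "-0.6 0 0 0" --pt "-0.6 0 0 0" --pt "-0.6 0 0 0" --pt "-0.6 0 0 0"

```text
time_s: 20.75
tcp_pos: [0.4281, 0.0793, 0.1877]
ee_rot: [[-0.07, -0.998, -0.0], [-0.998, 0.07, -0.0], [0.0, 0.0, -1.0]]
wrist_force: [0.9, -0.4, -0.9]
gripper_width: 0.505
gripper_force: 0.3
```

jog_arm --pt "-0.6 0 0 0" --pt "-0.6 0 0 0" --pt "-0.6 0 0 0" --pt "-0.4 0 0 0" --pt "-0.4 0 0 0" --pt "-0.4 0 0 0" --pt "-0.3 0 0 0" --pt "-0.3 0 0 0" --pt "-0.1 0 0 0" --pt "0 0 0 0"

```text
time_s: 21.75
tcp_pos: [0.4331, 0.1524, 0.1877]
ee_rot: [[-0.07, -0.998, -0.0], [-0.998, 0.07, -0.0], [0.0, 0.0, -1.0]]
wrist_force: [-0.1, 0.9, 0.2]
gripper_width: 0.506
gripper_force: 0.0
```

jog_arm --pt "-0.05 0 0 0" --pt "-0.05 0 0 0" --pt "-0.05 0 0 0" --pt "-0.05 0 0 0"

```text
time_s: 22.15
tcp_pos: [0.4335, 0.156, 0.1877]
ee_rot: [[-0.07, -0.998, -0.0], [-0.998, 0.07, -0.0], [0.0, 0.0, -1.0]]
wrist_force: [0.1, 0.3, -0.9]
gripper_width: 0.504
gripper_force: 0.2
```

jog_arm --pt "-0.05 0 0 0" --pt "-0.05 0 0 0" --pt "0 0 0 0"

```text
time_s: 22.45
tcp_pos: [0.4334, 0.1575, 0.1876]
ee_rot: [[-0.07, -0.998, -0.001], [-0.998, 0.07, -0.001], [0.001, 0.001, -1.0]]
wrist_force: [1.1, -4.8, 0.3]
gripper_width: 0.505
gripper_force: 2.1
```

jog_arm --pt "-0.05 0 0 0" --pt "-0.05 0 0 0" --pt "0 0 0 0"

```text
time_s: 22.75
tcp_pos: [0.4333, 0.1584, 0.1876]
ee_rot: [[-0.071, -0.997, -0.003], [-0.997, 0.071, -0.004], [0.004, 0.003, -1.0]]
wrist_force: [3.5, -10.3, 3.1]
gripper_width: 0.508
gripper_force: 5.3
```

jog_arm --pt "-0.05 0 0 0" --pt "-0.05 0 0 0" --pt "0 0 0 0" --pt "0.3 0 0 0" --pt "0.6 0 0 0" --pt "1 0 0 0" --pt "1 0 0 0" --pt "1 0 0 0"

```text
time_s: 23.55
tcp_pos: [0.4285, 0.0837, 0.1879]
ee_rot: [[-0.069, -0.998, 0.001], [-0.998, 0.069, 0.001], [-0.001, -0.001, -1.0]]
wrist_force: [0.2, -0.5, -0.2]
gripper_width: 0.509
gripper_force: 0.0
```

jog_arm --pt "1 0 -1 0" --pt "1 0 -1 0" --pt "1 0 -1 0" --pt "1 0 -1 0" --pt "1 0 0 0" --pt "1 0 0 0" --pt "1 0 0 0" --pt "1 0 0 0" --pt "1 0 0 0" --pt "0 0 0 0"

```text
time_s: 24.55
tcp_pos: [0.4156, -0.0966, 0.2677]
ee_rot: [[-0.073, -0.997, 0.001], [-0.997, 0.073, 0.0], [-0.0, -0.001, -1.0]]
wrist_force: [-0.4, -0.5, -0.5]
gripper_width: 0.507
gripper_force: 0.0
```

Run:
```python
from h import *
im=eyes.capture("top");print(clips(im),dishes(im)); print(sense()["tcp_pos"])
sd=eyes.capture("side")
cv2.imwrite("pics/t5.png",np.hstack([cv2.resize(im[140:340,100:366],(400,300)),cv2.resize(sd[250:450,120:387],(400,300))]))
```

```text
[(64, array([0.6216, 0.1763])), (59, array([0.506 , 0.1842]))] {'dish1': [array([6.662e-01, 1.863e-01, 4.480e-02, 4.000e-04]), array([ 0.8987, -0.1552,  0.0446,  0.0143])], 'dish2': [array([ 0.8991, -0.0592,  0.0476,  0.0145])], 'dish3': [array([ 0.27  , -0.3187,  0.0449,  0.0004]), array([ 3.256e-01, -4.552e-01,  4.500e-02,  4.000e-04]), array([ 0.4839, -0.4412,  0.0623,  0.007 ]), array([ 6.809e-01, -1.863e-01,  4.510e-02,  4.000e-04]), array([ 7.544e-01, -3.253e-01,  4.550e-02,  6.000e-04]), array([0.8963, 0.0182, 0.0433, 0.0097])]}
[ 0.41577637 -0.09587527  0.26778904]
```

View pics/t5.png

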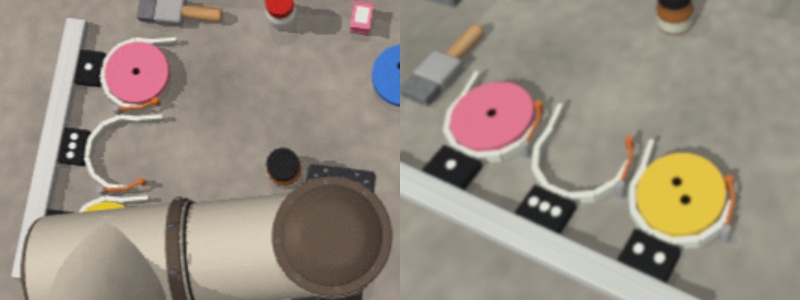

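Yellow is home with its clip shut in the side view. Moving to the blue dish at (0.681,-0.186).

jog_arm --pt "0.43 -0.96 0 0" --pt "0.43 -0.96 0 0" --pt "0.43 -0.96 0 0" --pt "0.43 -0.96 0 0" --pt "0.43 -0.96 0 0" --pt "0.43 -0.96 0 0" --pt "0.43 -0.96 0 0" --pt "0.43 -0.96 0 0"

```text
time_s: 25.45
tcp_pos: [0.5654, -0.1739, 0.2676]
ee_rot: [[-0.068, -0.998, 0.0], [-0.998, 0.068, 0.0], [-0.0, -0.0, -1.0]]
wrist_force: [-0.2, 1.1, 0.6]
gripper_width: 0.508
gripper_force: 0.0
```

jog_arm --pt "0.43 -0.96 0 0" --pt "0.43 -0.96 0 0" --pt "0.43 -0.96 0 0" --pt "0.43 -0.96 0 0" --pt "0.43 -0.96 0 0" --pt "0.43 -0.96 0 0" --pt "0.43 -0.96 0 0" --pt "0.43 -0.96 0 0"

```text
time_s: 26.25
tcp_pos: [0.714, -0.2529, 0.2674]
ee_rot: [[-0.068, -0.998, -0.0], [-0.998, 0.068, 0.0], [-0.0, 0.0, -1.0]]
wrist_force: [0.1, 0.0, -0.3]
gripper_width: 0.505
gripper_force: 0.0
```

jog_arm --pt "0 0 0 -1" --pt "0 0 0 -1" --pt "0 0 0 -1" --pt "0 0 0 -1" --pt "0 0 0 -1" --pt "0 0 0 -1" --pt "0 0 0 -0.3" --pt "0 0 0 0"

```text
time_s: 27.05
tcp_pos: [0.7131, -0.253, 0.2675]
ee_rot: [[0.421, -0.907, -0.0], [-0.907, -0.421, 0.0], [-0.0, 0.0, -1.0]]
wrist_force: [0.2, -0.3, 0.1]
gripper_width: 0.507
gripper_force: 0.0
```

Run:
```python
from h import *
im=eyes.capture("top");print(clips(im),dishes(im)["dish2"]);s=sense(); print(s["tcp_pos"],s["ee_rot"][:,0])
d=eyes.spot_in("top","jar");print([x["centre"] for x in d])
```

```text
Traceback (most recent call last):
KeyError: 'dish2'
```

jog_arm --pt "0 0 1 0" --pt "0 0 1 0" --pt "0 0 1 0" --pt "0 0 1 0" --pt "0 0 0 0" --pt "-0.4 0 0 0" --pt "-0.4 0 0 0" --pt "-0.35 0 0 0" --pt "-0.4 -0.08 0 0" --pt "-0.6 -0.12 0 0"

```text
time_s: 28.1
tcp_pos: [0.6983, -0.213, 0.1888]
ee_rot: [[0.42, -0.907, 0.002], [-0.907, -0.42, -0.001], [0.001, -0.001, -1.0]]
wrist_force: [0.2, -1.0, 0.6]
gripper_width: 0.507
gripper_force: 0.6
```

jog_arm --pt "-0.6 -0.12 0 0" --pt "-0.6 -0.12 0 0" --pt "-0.6 -0.12 0 0" --pt "-0.6 -0.12 0 0" --pt "-0.6 -0.12 0 0" --pt "-0.6 -0.12 0 0" --pt "-0.6 -0.12 0 0" --pt "-0.6 -0.12 0 0"

```text
time_s: 28.9
tcp_pos: [0.6751, -0.1172, 0.1878]
ee_rot: [[0.421, -0.907, 0.0], [-0.907, -0.421, -0.0], [0.0, 0.0, -1.0]]
wrist_force: [-0.2, -0.5, 0.6]
gripper_width: 0.505
gripper_force: 0.7
```

jog_arm --pt "-0.6 -0.12 0 0" --pt "-0.6 -0.12 0 0" --pt "-0.6 -0.12 0 0" --pt "-0.6 -0.11 0 0" --pt "-0.5 -0.1 0 0" --pt "-0.3 -0.07 0 0" --pt "0 0 0 0"

```text
time_s: 29.6
tcp_pos: [0.6598, -0.0537, 0.1876]
ee_rot: [[0.421, -0.907, -0.001], [-0.907, -0.421, 0.0], [-0.001, 0.0, -1.0]]
wrist_force: [-0.1, 0.9, -0.3]
gripper_width: 0.505
gripper_force: 0.0
```

Run:
```python
from h import *
im=eyes.capture("top");sd=eyes.capture("side");print(clips(im),dishes(im));s=sense(); print(s["tcp_pos"],s["wrist_force"])
cv2.imwrite("pics/t6.png",np.hstack([cv2.resize(im[80:380,80:480],(400,300)),cv2.resize(sd[100:480,60:460],(400,300))]))
```

```text
[(23, array([0.6279, 0.1588])), (20, array([0.5129, 0.1665])), (21, array([0.3982, 0.175 ]))] {'dish1': [array([ 0.8976, -0.1291,  0.0572,  0.0145])], 'dish3': [array([ 0.27  , -0.3188,  0.0449,  0.0004]), array([ 0.3258, -0.4551,  0.0452,  0.0005]), array([ 0.4837, -0.4401,  0.0628,  0.0072]), array([ 0.6366, -0.0101,  0.0442,  0.0052]), array([ 7.544e-01, -3.253e-01,  4.540e-02,  6.000e-04])]}
[ 0.65993192 -0.05456657  0.18749212] [ 0.57609298 -0.71008294 -0.34782551]
```

View pics/t6.png

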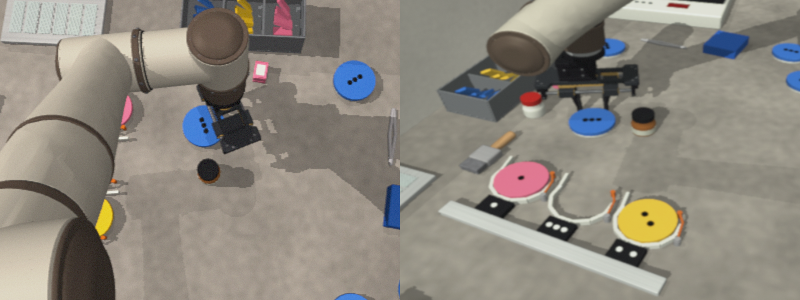

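All three clips are at rest, with noses 115 mm apart. The blue dish sits in the cradle at (202,127) in the left crop, clear of the jar. Next it goes diagonally in front of dock3.

jog_arm --pt "-0.37 -0.09 0 0" --pt "-0.37 -0.09 0 0" --pt "-0.55 0.2 0 0" --pt "-0.6 0.22 0 0" --pt "-0.6 0.22 0 0" --pt "-0.6 0.22 0 0" --pt "-0.6 0.22 0 0" --pt "-0.6 0.22 0 0"

```text
time_s: 30.5
tcp_pos: [0.6027, 0.0146, 0.1879]
ee_rot: [[0.421, -0.907, 0.0], [-0.907, -0.421, 0.0], [-0.0, -0.0, -1.0]]
wrist_force: [0.5, -1.7, -0.2]
gripper_width: 0.506
gripper_force: 0.3
```

jog_arm --pt "-0.6 0.22 0 0" --pt "-0.6 0.22 0 0" --pt "-0.6 0.22 0 0" --pt "-0.5 0.18 0 0" --pt "-0.3 0.1 0 0" --pt "0 0 0 0"

```text
time_s: 31.1
tcp_pos: [0.5642, 0.0536, 0.1878]
ee_rot: [[0.421, -0.907, -0.0], [-0.907, -0.421, -0.0], [-0.0, 0.0, -1.0]]
wrist_force: [0.9, 0.4, -0.4]
gripper_width: 0.501
gripper_force: 0.0
```

Run:
```python
from h import *
im=eyes.capture("top");sd=eyes.capture("side");print([d for d in dishes(im)["dish3"] if d[1]>-.1 and d[0]<.8]);s=sense(); p=s["tcp_pos"];X=s["ee_rot"][:,0];print(p,X, p-X*.0485)
hsv=cv2.cvtColor(sd,cv2.COLOR_BGR2HSV);m=cv2.inRange(hsv,(100,120,60),(125,255,255))
for c in cv2.findContours(m,cv2.RETR_EXTERNAL,cv2.CHAIN_APPROX_NONE)[0]:
    if cv2.contourArea(c)>300: print("side",circ(unproj(cv2.convexHull(c)[:,0],.018,"side")))
```

```text
[array([0.534 , 0.1004, 0.0386, 0.0072])]
[0.56481309 0.05309749 0.18782721] [ 4.20736366e-01 -9.07182951e-01  6.92675510e-05] [0.54440738 0.09709586 0.18782385]
side (array([0.53970158, 0.10226201, 0.04591202]), np.float64(0.0014312413934196196))
side (array([ 0.26898935, -0.30847727,  0.04643168]), np.float64(0.0016763216137398575))
side (array([ 0.32396462, -0.44405366,  0.04690476]), np.float64(0.0018933715466865782))
side (array([ 0.4752949 , -0.43167629,  0.072429  ]), np.float64(0.011627642226485518))
```

jog_arm --pt "0.5 0 0 0" --pt "1 0 0 0" --pt "0 0 0 1" --pt "0 0 0 1" --pt "0 0 0 1" --pt "0 0 0 1" --pt "0 0 0 1" --pt "0 0 0 1" --pt "0 0 0 0.3" --pt "0 0 0 0"

```text
time_s: 32.2
tcp_pos: [0.5776, 0.0251, 0.1876]
ee_rot: [[-0.07, -0.998, 0.0], [-0.998, 0.07, -0.0], [0.0, -0.0, -1.0]]
wrist_force: [-0.1, 1.0, 0.3]
gripper_width: 0.504
gripper_force: 0.0
```

Run:
```python
from h import *
im=eyes.capture("top");print([d for d in dishes(im)["dish3"] if d[1]>-.1 and d[0]<.8],clips(im));s=sense(); p=s["tcp_pos"];X=s["ee_rot"][:,0];print(p,X)
cv2.imwrite("pics/t7.png",cv2.resize(im[130:330,100:366],(798,600)))
```

```text
[array([0.5423, 0.0971, 0.0439, 0.0043])] [(60, array([0.5063, 0.1831])), (63, array([0.3912, 0.192 ]))]
[0.57755334 0.02521094 0.18766554] [-6.93634580e-02 -9.97591453e-01  5.29527499e-05]
```

View pics/t7.png

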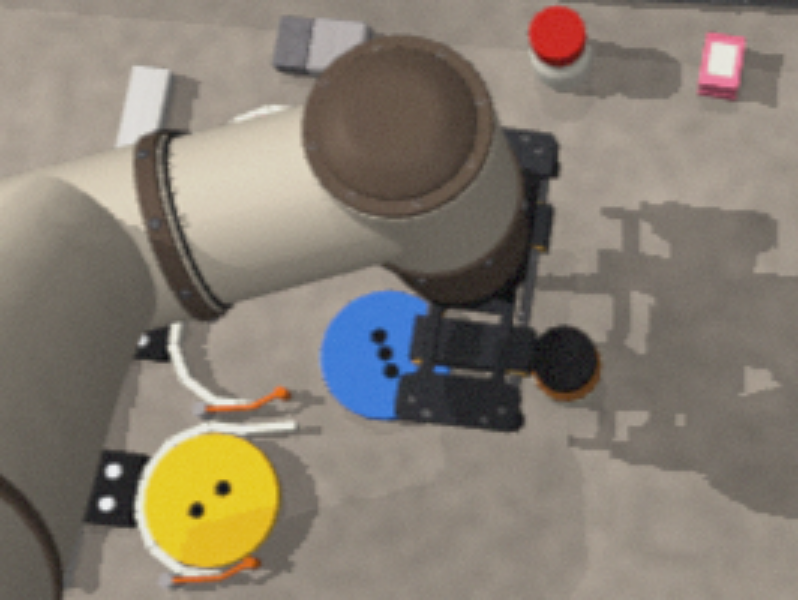

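The blue dish is lined up in front of dock3 at (385,355) in the crop, and yellow is seated with its clip shut. Final push next.

jog_arm --pt "0 0.94 0 0" --pt "0 0.94 0 0" --pt "-0.4 0 0 0" --pt "-0.4 0 0 0" --pt "-0.3 0 0 0" --pt "-0.5 0 0 0" --pt "-0.5 0 0 0" --pt "-0.5 0 0 0" --pt "-0.5 0 0 0" --pt "-0.5 0 0 0"

```text
time_s: 33.25
tcp_pos: [0.5453, 0.0985, 0.1877]
ee_rot: [[-0.07, -0.998, -0.001], [-0.998, 0.07, -0.004], [0.004, 0.001, -1.0]]
wrist_force: [2.0, -2.4, 0.7]
gripper_width: 0.511
gripper_force: 1.9
```

jog_arm --pt "-0.5 0 0 0" --pt "-0.5 0 0 0" --pt "-0.4 0 0 0" --pt "-0.3 0 0 0" --pt "-0.3 0 0 0" --pt "0 0 0 0"

```text
time_s: 33.85
tcp_pos: [0.5474, 0.141, 0.1877]
ee_rot: [[-0.069, -0.998, -0.0], [-0.998, 0.069, 0.0], [-0.0, 0.0, -1.0]]
wrist_force: [0.8, -0.0, 0.3]
gripper_width: 0.506
gripper_force: 0.0
```

jog_arm --pt "-0.1 0 0 0" --pt "-0.1 0 0 0" --pt "-0.05 0 0 0" --pt "-0.05 0 0 0" --pt "-0.05 0 0 0"

```text
time_s: 34.35
tcp_pos: [0.5481, 0.147, 0.1877]
ee_rot: [[-0.07, -0.998, -0.0], [-0.998, 0.07, -0.0], [0.0, 0.0, -1.0]]
wrist_force: [0.1, -0.6, 0.1]
gripper_width: 0.504
gripper_force: 0.2
```

jog_arm --pt "-0.05 0 0 0" --pt "-0.05 0 0 0" --pt "0 0 0 0"

```text
time_s: 34.65
tcp_pos: [0.5482, 0.149, 0.1877]
ee_rot: [[-0.07, -0.998, -0.0], [-0.998, 0.07, -0.0], [0.0, 0.0, -1.0]]
wrist_force: [0.8, -1.9, -0.4]
gripper_width: 0.505
gripper_force: 0.6
```

jog_arm --pt "-0.05 0 0 0" --pt "-0.05 0 0 0" --pt "0 0 0 0"

```text
time_s: 34.95
tcp_pos: [0.5482, 0.1499, 0.1877]
ee_rot: [[-0.071, -0.997, -0.002], [-0.997, 0.071, -0.002], [0.002, 0.002, -1.0]]
wrist_force: [1.9, -6.4, 0.8]
gripper_width: 0.51
gripper_force: 3.3
```

jog_arm --pt "-0.05 0 0 0" --pt "-0.05 0 0 0" --pt "0 0 0 0" --pt "-0.05 0 0 0" --pt "-0.05 0 0 0" --pt "0 0 0 0"

```text
time_s: 35.55
tcp_pos: [0.5484, 0.1513, 0.1877]
ee_rot: [[-0.073, -0.997, -0.005], [-0.997, 0.073, -0.006], [0.007, 0.004, -1.0]]
wrist_force: [4.1, -17.0, 2.9]
gripper_width: 0.504
gripper_force: 8.7
```

jog_arm --pt "0.3 0 0 0" --pt "0.6 0 0 0" --pt "1 0 0 0" --pt "0.5 0 -1 0" --pt "0 0 -1 0" --pt "0 0 -1 0" --pt "0 0 -1 0" --pt "0 0 -1 0" --pt "0 0 -1 0"

```text
time_s: 36.45
tcp_pos: [0.5452, 0.1072, 0.3088]
ee_rot: [[-0.07, -0.998, 0.001], [-0.998, 0.07, 0.001], [-0.001, -0.001, -1.0]]
wrist_force: [0.3, -0.1, 0.9]
gripper_width: 0.503
gripper_force: 0.0
```

jog_arm --pt "1 0 0 0" --pt "1 0 0 0" --pt "1 0 0 0" --pt "1 0 0 0" --pt "1 0 0 0" --pt "1 0 0 0" --pt "1 0 0 0" --pt "1 0 0 0" --pt "1 0 0 0" --pt "1 0 0 0"

```text
time_s: 37.45
tcp_pos: [0.5312, -0.093, 0.3079]
ee_rot: [[-0.069, -0.998, 0.001], [-0.998, 0.069, 0.001], [-0.001, -0.001, -1.0]]
wrist_force: [1.0, 0.1, 0.4]
gripper_width: 0.503
gripper_force: 0.0
```

jog_arm --pt "1 0 0 0" --pt "1 0 0 0" --pt "1 0 0 0" --pt "1 0 0 0" --pt "1 0 0 0" --pt "1 0 0 0" --pt "1 0 0 0" --pt "0 0 0 0" --pt "0 0 0 0"

```text
time_s: 38.35
tcp_pos: [0.5214, -0.232, 0.3077]
ee_rot: [[-0.071, -0.998, 0.0], [-0.998, 0.071, 0.0], [-0.0, -0.0, -1.0]]
wrist_force: [0.9, 1.2, 0.2]
gripper_width: 0.511
gripper_force: 0.0
```

Run:
```python
from h import *
im=eyes.capture("top");sd=eyes.capture("side");print(clips(im));print([d for v in dishes(im).values() for d in v if d[1]>-.1 and d[0]<.8]);print(sense()["tcp_pos"],sense()["time_s"])
cv2.imwrite("pics/t8.png",np.hstack([cv2.resize(im[140:340,100:300],(400,400)),cv2.resize(sd[250:450,120:320],(400,400))]))
print([x["centre"] for x in eyes.spot_in("top","jar")])
```

```text
[(62, array([0.6211, 0.1772])), (60, array([0.5062, 0.1836])), (63, array([0.391 , 0.1927]))]
[array([6.662e-01, 1.863e-01, 4.480e-02, 4.000e-04]), array([4.378e-01, 2.026e-01, 4.520e-02, 3.000e-04]), array([5.522e-01, 1.945e-01, 4.470e-02, 4.000e-04])]
[ 0.52156836 -0.23138746  0.30776838] 38.45
[[0.776, -0.1245, 0.0233]]
```

View pics/t8.png

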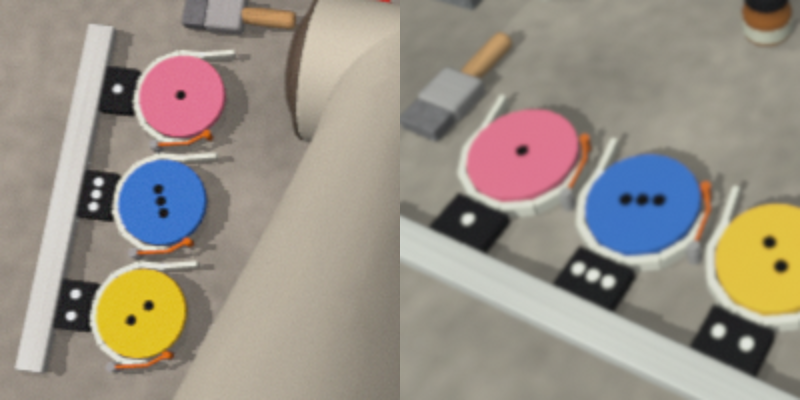

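All three dishes are seated with their clips back at rest, and the jar hasn't moved. Handing in.

```bash
python3 -c "
from station import r
print(r.finish_job())"
```

```text
the job is handed in; nothing more can be done
None
```

I slid the pink, yellow and blue dishes, in that order, fully into their matching docks with all three clips shut, left the jar and other things where they were, and handed the job in at about 38 s.

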